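Load the round-bottomed specimen stage into its ring seat

ROBOT

A 6-joint arm with a two-finger parallel gripper is mounted at the origin on the work surface. World frame = base frame: x ahead of the robot, y to its left, z up, the work surface at z = 0. Lengths are in m, angles in rad, forces in N, time in s.
With the tool pointing down it reaches from about 0.375 to 0.9 m from the base axis. Payload 3.1 kg.
Tool frame: the origin (TCP) lies on the centre line of the jaws, within the pads' length; the fingertips stand robot.tcp_to_tips ahead of it and the grasp point (between the pads) lies 3 mm ahead of it (robot.tcp_to_tips is the distance from the TCP to the fingertips, in m); z points along the fingers, y is the line along which they close (so a half turn about z gives the same grasp; the last joint's range is limited). The gripper opens to 87 mm and grips with 3 to 60 N. Pads are 19 mm wide; open, the fingers measure 117 mm over their backs; the gripper's body (75 mm by 190 mm) begins 51 mm behind the grasp point.
Start: joints at [-1.375, 0.527, 1.433, -0, 1.181, -0.178], TCP at [0.229, -0.582, 0.245] pointing down, gripper open.
Joint ranges: [-3.08, 3.08], [-0.75, 2.2], [0.22, 2.44], [-1.43, 4.57], [0, 2.65], [-2.85, 2.85]. Speed limits (rad/s): [2.79, 2.79, 3.14, 3.14, 3.14, 3.14].

INTERFACE

Orientations are given as a unit quaternion [x, y, z, w].
In Python, from rig import robot gives the robot as it stands. The module is installed in compiled form; this text tells all that it offers.
- The arm moves only by the shell command python3 -m jog 'ROWS' [FORCE]. ROWS is JSON, one flat list of numbers, 5 for each row, row after row: the finger opening in m, from 0 to 0.087, then the shift along the tool's x, y, z in m, then the turn about the tool's z in units of 10 degrees (1.0 is 10 degrees). In form: [claw, x, y, z, roll, claw, x, y, z, roll, ...]. A call has 1 to 20 rows; each row shifts and turns the commanded pose from where the row before left it, along the tool's axes as they then stand; what a row does not reach is not made up. A row lasts 1/8 s, in which the tool goes at most 62.5 mm and 10.7 degrees, less where a joint would pass 70% of its speed; a pose out of reach is approached as far as the arm can. A call with a gripper value outside its range is refused whole. The fingers move at their own pace and stop on an object; FORCE is the grip in N (left out, the last holds). Time passes only in rows, so rows that do not move let the fingers close. It gives the time, the measured TCP pose, the force, the opening and the grip force at its end, in the units of the state.
- robot.get_obs(): the state, without advancing time (a new reading comes with each control period).
- robot.camera(name): name is "scene" or "side" or "wrist"; returns the picture (400x640x3 uint8, blue, green, red); there is no depth.
- robot.camera_model(name): a dict with "fx", "fy", "cx", "cy" (pixels), "R" (3x3) and "t" (3): a world point X has camera coordinates R X + t; the wrist camera has in their place "tool_from_camera" (4x4, takes a point from camera to tool coordinates, whose origin is the TCP and whose axes are the flange's). Camera axes: x right, y down, z forward; pixel columns grow to the right and rows downward; lengths in m; the calibration is good to about 2 mm. A picture is of the moment at which its call begins: read the wrist's pose just before it. camera_model takes no time and is no camera call.
- robot.hand_in(): hands the job in; it is judged then, once.
Trained networks look in the newest picture that a camera, given by its name, has taken for a name from the list of things; names that differ only in an ending like _2 or _b are one class to them, and where a whole thing is asked for, a point or a joint stands for the part that bears it (a point fixed in the world has none). Each returns a list of dicts, best first, with "conf" (0 to 1); they miss things now and then, are a little off and sometimes report something else, mostly with a low value. They report only what shows in the picture. A call takes as long as a camera call. They do not tell look-alikes from the thing itself.
- robot.look_for(camera, label): "extent" ([centre column, centre row, width, height] in pixels, round what is visible of it).
- robot.outline_of(camera, label): "region" (400x640 bool, what is visible of it) and "extent" ([centre column, centre row, width, height] in pixels, round what is visible of it).
The state is a dict: "time": time; "q": joint angles; "joint_velocities": joint speeds; "joint_torque": joint torques, N m; "position": TCP position; "tool_rot": TCP orientation; "ft_force": force on the tool from outside, world axes, zero at the start; "moment": the same for the moment, N m; "grip_width": finger opening in m; "grip_force": force on a finger pad.
Only numpy, scipy, OpenCV 4.12 (cv2) and the standard library are available. Lean on these libraries where they do the work, as an engineer would, in place of code of your own. Each camera call takes 0.05 s, during which the arm holds its last target. There are 200 camera calls.

TASK

Draw the orange gate panel up out of its slotted posts and stand it in the slot of the blue parking rack; then push the round-bottomed specimen stage along the lane of the loading deck into the brass-edged ring seat, and press its top so that it sits level and centred in the ring. Leave the panel standing in the rack, do not tip the stage over, and do not disturb the other things.

Things in the scene. Friction and masses are not known exactly. Their poses are not given: they have to be found in the camera images.
- deck: Fixed dark steel deck on the work surface, 260 (x) x 360 (y) x 30 mm high; origin at the centre of its underside. A lane along y, open at both ends, lies between two rails (12 mm high, 6 mm thick, inner faces at x = -75 and 75 mm). Ring seat on its centre line at y = -100 mm, gate posts at y = 0, specimen stage at first at y = 70 to 100 mm. Small bystanders stand outside the rails.
- gate_foot (a point): Middle of the gate, at the height of the deck's top face, axes as the deck. Two black posts, 55 mm high above the deck, 25 mm long in y, stand at x = 72 to 92 mm on either side (144 mm clear between them); upright slots in them, 9 mm wide and open at the top, hold the panel across the lane.
- ring_seat (a point): Centre of the ring seat at the height of the deck's top face; axes as the deck. A round hole 39 mm across, 26 mm deep, with flush brass edging 64 mm across. The stage's round foot rests on the hole's edge; when it is seated level, its sphere centre is 25 mm above this point and its flat top 26 mm above.
- dome: Loose specimen stage, 0.3 to 0.54 kg: round plate (92 mm across, 9 mm thick, blue rim, aluminium top, too wide to grip) on a hemispherical foot of radius 32 mm; 33 mm high in all. Origin at the lowest point of the foot, z up its axis; the plate is at z = 24 to 33. On a flat it rights itself; in the ring friction keeps its tilt (up to 25 degrees) until the plate's high edge is pressed down.
- dome_center (a point): Centre of the sphere of the stage's foot, on its axis 32 mm above its origin (1 mm below the flat top); it does not move when the stage rocks in the ring. Axes as the stage.
- panel: Loose orange gate panel, 164 (x) x 5 (y, thickness) x 100 mm (z, upright), 0.12 kg; origin at the centre of its lower edge. It starts upright in the deck's slotted posts, standing on the deck across the lane; its top edge is 45 mm above the posts. It slides straight up, 55 mm to be clear of the slots.
- rack: Fixed blue parking rack, left or right of the deck: base 130 (x) x 70 (y) x 12 mm high, origin at the centre of its underside, with two upright walls along x, 130 mm long, 8 mm thick, tops 57 mm above the work surface, with a straight slot 14 mm wide between them, open at the top and at both ends.
- rack_slot (a point): Centre of the floor of the rack's slot, 12 mm above the work surface; x along the slot, y across it. The parked panel's lower edge stands on this floor and overhangs both ends of the slot.
- supply: Bystander, fixed white lamp supply box, 110 x 70 x 55 mm, on the other side of the deck from the rack; origin at the centre of its underside.
- jar: Bystander: amber jar, 32 mm across, 45 mm tall, on the deck's side shelf at +x; origin at the centre of its underside.
- vial: Bystander: clear vial with red cap, 26 mm across, 50 mm tall, on the deck's side shelf at -x; origin at the centre of its underside.
- puck: Bystander: brass disc, 30 mm across, 12 mm high, on the deck's side shelf at -x; origin at the centre of its underside.
- eyepiece: Bystander: black eyepiece standing in front of the deck on the left, 44 mm across, 58 mm tall; origin at the centre of its underside.
- dish: Bystander: clear closed dish lying beyond the deck, 84 mm across, 14 mm high; origin at the centre of its underside.
- blower: Bystander: dark rubber dust blower standing beyond and to the left of the deck, 54 mm across, 90 mm tall; origin at the centre of its underside.
- driver: Bystander: screwdriver 150 mm long lying beyond and to the right of the deck.
Mind the look-alikes: they are no part of the job. Several things look just like the rack: the one meant starts farthest to the robot's left.

How it is judged:
By the outcome, as a careful person would: the job done as asked, in the order asked, and still so for the second after the job is handed in, with the robot touching nothing.
It also fails if it takes over 64 s, if anything falls off the work surface, if the arm or the gripper's body presses on something with over 40 N, if the wrist force passes 120 N, or if a joint passes its speed limit or range.

## Working session

There is one attempt and no reset: what is moved stays moved. The work goes in short steps, Python scripts to look and compute and a shell command to move; the robot and the scene stay as the last step left them, time stands still between calls to the robot, and variables do not carry over. Pictures are saved under pics/ and viewed, at most 10 in all, crops included, and the job is handed in when it is done.

```bash
mkdir -p pics
python3 - <<'E'
from rig import robot
import cv2,numpy as np
o=robot.get_obs();print(o['time'],o['position'],o['tool_rot'],o['grip_width'],robot.tcp_to_tips)
for c in('scene','side'):
    cv2.imwrite(f'pics/{c}0.png',robot.camera(c)); m=robot.camera_model(c)
    C=-np.array(m['R']).T@np.array(m['t']);print(c,m['fx'],C,np.array(m['R'])[2])
    for l in('deck','dome','panel','rack','supply'):
        print(c,l,[(round(d['conf'],2),np.round(d['extent']).tolist()) for d in robot.look_for(c,l)][:4])
print(robot.camera_model('wrist'))
E
```

```text
0.0 [ 0.22869583 -0.58093572  0.24357237] [ 9.82490250e-01  1.86310970e-01 -1.22390804e-05 -1.06306628e-03] 0.08721756546601583 0.022
scene 377.03438902558844 [1.29726745 0.12254945 0.69999377] [-0.76936642 -0.11429955 -0.62849894]
scene deck [(0.81, [306.0, 231.0, 162.0, 93.0]), (0.48, [343.0, 216.0, 32.0, 29.0])]
scene dome [(0.78, [346.0, 216.0, 37.0, 29.0])]
scene panel [(0.79, [312.0, 200.0, 24.0, 51.0])]
scene rack [(0.93, [447.0, 231.0, 33.0, 50.0]), (0.74, [373.0, 322.0, 52.0, 74.0]), (0.66, [409.0, 164.0, 36.0, 33.0])]
scene supply [(0.6, [216.0, 191.0, 40.0, 41.0]), (0.31, [307.0, 229.0, 157.0, 92.0])]
side 402.3167966807723 [ 0.34821716 -0.73436154  0.52739402] [ 0.20692789  0.82427891 -0.5270153 ]
side deck [(0.68, [338.0, 228.0, 145.0, 108.0])]
side dome []
side panel []
side rack [(0.95, [291.0, 146.0, 44.0, 28.0]), (0.88, [183.0, 172.0, 58.0, 29.0]), (0.59, [413.0, 160.0, 51.0, 27.0])]
side supply [(0.58, [322.0, 328.0, 78.0, 62.0])]
{'fx': 359.64197730464997, 'fy': 359.64197730464997, 'cx': 317.9225365489048, 'cy': 201.45605696675526, 'tool_from_camera': array([[-3.33840699e-04, -9.53543851e-01, -3.01254068e-01,
         8.24166251e-02],
       [ 9.99999912e-01, -2.42161726e-04, -3.41667900e-04,
         1.15162973e-03],
       [ 2.52843120e-04, -3.01254155e-01,  9.53543848e-01,
        -1.39713400e-01],
       [ 0.00000000e+00,  0.00000000e+00,  0.00000000e+00,
         1.00000000e+00]])}
```

View pics/scene0.png

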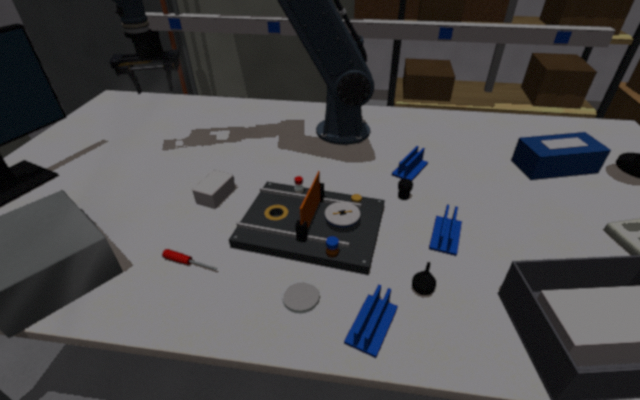

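View pics/side0.png

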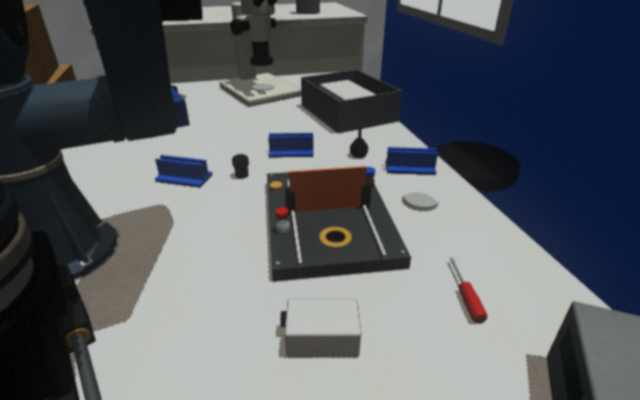

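The scene view shows the deck at about (306,231), with the orange panel at (312,200), the stage at (343,215) and the ring at (276,212). Three blue racks stand at (447,231), (373,322) and (409,164). The first is farthest right in the image, so it should be the robot's leftmost; I'll check that with coordinates.

```bash
cat > h.py <<'E'
from rig import robot
import numpy as np, cv2
from scipy.spatial.transform import Rotation as Ro
def cam(c):
    m=robot.camera_model(c);K=np.array([[m['fx'],0,m['cx']],[0,m['fy'],m['cy']],[0,0,1]])
    if c=='wrist':
        o=robot.get_obs();T=np.eye(4);T[:3,:3]=Ro.from_quat(o['tool_rot']).as_matrix();T[:3,3]=o['position']
        W=np.linalg.inv(T@m['tool_from_camera']);return K,W[:3,:3],W[:3,3]
    return K,np.array(m['R']),np.array(m['t'])
def ray(C,uv,z):
    K,R,t=C;d=R.T@np.linalg.inv(K)@[uv[0],uv[1],1];c=-R.T@t;return c+d*(z-c[2])/d[2]
def proj(C,X):
    K,R,t=C;p=(R@np.atleast_2d(X).T).T+t;p=p@K.T;return p[:,:2]/p[:,2:]
E
python3 - <<'E'
from h import *
S=cam('scene');D=cam('side')
for n,uv,z in [('rackA',(447,236),.01),('rackB',(373,330),.01),('rackC',(409,168),.01),('ring',(276,212),.03),('dome',(342,214),.063),('c0',(233,243),.03),('c1',(364,267),.03),('c2',(385,196),.03),('c3',(264,184),.03),('ptop',(322,176),.13),('ptop2',(302,216),.13)]:
    print(n,ray(S,uv,z).round(3))
for n,uv,z in [('rack1',(291,150),.01),('rack2',(183,178),.01),('rack3',(413,166),.01),('ring',(335,237),.03),('p',(290,172),.13),('p',(366,167),.13)]:
    print(n,ray(D,uv,z).round(3))
E
```

```text
rackA [0.547 0.333 0.01 ]
rackB [0.852 0.155 0.01 ]
rackC [0.238 0.243 0.01 ]
ring [ 0.539 -0.126  0.03 ]
dome [0.56  0.057 0.063]
c0 [ 0.67  -0.203  0.03 ]
c1 [0.702 0.125 0.03 ]
c2 [0.425 0.168 0.03 ]
c3 [ 0.417 -0.194  0.03 ]
ptop [ 0.492 -0.005  0.13 ]
ptop2 [ 0.657 -0.026  0.13 ]
rack1 [0.538 0.327 0.01 ]
rack2 [0.234 0.233 0.01 ]
rack3 [0.842 0.145 0.01 ]
ring [ 0.539 -0.127  0.03 ]
p [ 0.472 -0.02   0.13 ]
p [ 0.63  -0.039  0.13 ]
```

Rack A, at about (0.54, 0.33), is the leftmost, so it's the target. Next I'll move the wrist camera over the deck and rack.

```bash
python3 -m jog '[0.087,0.0364,-0.0327,-0.00375,0,0.087,0.0364,-0.0327,-0.00375,0,0.087,0.0364,-0.0327,-0.00375,0,0.087,0.0364,-0.0327,-0.00375,0,0.087,0.0364,-0.0327,-0.00375,0,0.087,0.0364,-0.0327,-0.00375,0,0.087,0.0364,-0.0327,-0.00375,0,0.087,0.0364,-0.0327,-0.00375,0,0.087,0.0364,-0.0327,-0.00375,0,0.087,0.0364,-0.0327,-0.00375,0,0.087,0.0364,-0.0327,-0.00375,0,0.087,0.0364,-0.0327,-0.00375,0,0.087,0.0364,-0.0327,-0.00375,0,0.087,0.0364,-0.0327,-0.00375,0,0.087,0.0364,-0.0327,-0.00375,0,0.087,0.0364,-0.0327,-0.00375,0,0.087,0,0,0,0.92,0.087,0,0,0,0.92,0.087,0,0,0,0.92,0.087,0,0,0,0]'
python3 - <<'E'
from h import *
C=cam('wrist');cv2.imwrite('pics/w1.png',robot.camera('wrist'));o=robot.get_obs();print(o['position'],o['tool_rot'],o['joint_velocities'].round(3) if hasattr(o['joint_velocities'],'round') else '')
for l in('deck','dome','panel','rack'):
    print(l,[(round(d['conf'],2),np.round(d['extent']).tolist()) for d in robot.look_for('wrist',l)][:4])
np.savez('w1.npz',K=C[0],R=C[1],t=C[2])
E
```

```text
time: 3.1
position: [0.5792, 0.1186, 0.3046]
tool_rot: [0.999, -0.052, -0.0, -0.0]
ft_force: [-0.4, 0.7, 0.6]
grip_width: 0.0871
grip_force: 0.0
[0.57921586 0.11852159 0.3045814 ] [ 9.98644506e-01 -5.20495026e-02 -4.73715933e-06 -1.22466156e-05] [ 0.001  0.001  0.     0.001 -0.    -0.001]
deck [(0.89, [456.0, 162.0, 336.0, 219.0])]
dome [(0.96, [377.0, 185.0, 81.0, 83.0])]
panel [(0.89, [464.0, 191.0, 60.0, 176.0]), (0.66, [455.0, 163.0, 336.0, 224.0])]
rack [(0.79, [156.0, 211.0, 57.0, 119.0]), (0.64, [265.0, 366.0, 56.0, 32.0])]
```

View pics/w1.png

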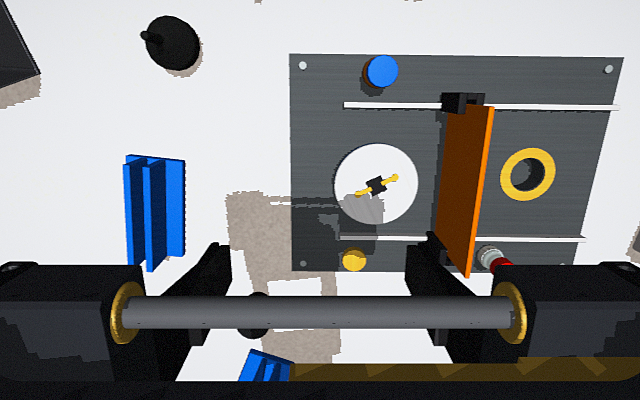

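The wrist view shows rack walls at x = 124–160, y = 155–270, the panel's top edge running from (492,107) to (468,277), the stage at (377,185), the ring at (527,174) and the deck's corners. I'll fit the models by silhouette.

```bash
cat >> h.py <<'E'
from scipy.optimize import minimize
def box(x0,x1,y0,y1,z0,z1): return np.array([[x,y,z] for x in(x0,x1) for y in(y0,y1) for z in(z0,z1)])
RACK=[box(-.065,.065,-.035,.035,0,.012),box(-.065,.065,-.015,-.007,.012,.057),box(-.065,.065,.007,.015,.012,.057)]
PANEL=[box(-.082,.082,-.0025,.0025,0,.1)]
def sil(C,parts,p,z0,w=slice(None)):
    m=np.zeros((1600,2560),np.uint8);c,s=np.cos(p[2]),np.sin(p[2])
    for b in parts:
        X=b@np.array([[c,s,0],[-s,c,0],[0,0,1]])+[p[0],p[1],z0]
        h=cv2.convexHull((proj(C,X)*4+1.5).astype(np.float32));cv2.fillConvexPoly(m,np.round(h).astype(np.int32),255)
    return cv2.resize(m,(640,400),interpolation=cv2.INTER_AREA)/255.
def fit(C,mask,parts,p0,z0,ign=None):
    v=np.ones((400,640)) if ign is None else ~ign
    f=lambda p:(np.abs(sil(C,parts,p,z0)-mask)*v).sum()
    best=None
    for k in range(3):
        s=np.array([p0]*4,float);d=(.02,.006,.003)[k]
        s[1,0]+=d;s[2,1]+=d;s[3,2]+=d*6
        r=minimize(f,s[0],method='Nelder-Mead',options=dict(initial_simplex=s,xatol=1e-5,fatol=.3));p0=r.x
    return r.x,r.fun,mask.sum()
E
python3 - <<'E'
from h import *
d=np.load('w1.npz');C=(d['K'],d['R'],d['t'])
im=cv2.imread('pics/w1.png');hsv=cv2.cvtColor(im,cv2.COLOR_BGR2HSV)
blue=cv2.inRange(hsv,(105,120,60),(130,255,255))>0
b=blue.copy();b[:,250:]=0;b[275:]=0
print('rack',fit(C,b.astype(float),RACK,[.55,.33,0],0))
og=(cv2.inRange(hsv,(3,150,60),(18,255,255))>0);og[:,:425]=0;og[:,500:]=0;og[:95]=0;og[282:]=0
n,l,st,_=cv2.connectedComponentsWithStats(og.astype(np.uint8));og=l==1+np.argmax(st[1:,4])
ign=np.zeros((400,640),bool);ign[:,:449]=1  # gripper occludes, post
ign[225:,:465]=1
print('panel',fit(C,og.astype(float),PANEL,[.555,-.027,-.1],.03,ign))
c=[ray(C,uv,.03) for uv in((290,54),(624,57),(290,271))]
print('corners',np.round(c,4),'yaw',np.arctan2(*(c[0]-c[2])[[1,0]]),np.arctan2(*(-(c[1]-c[0]))[[1,0]])-np.pi/2*-1)
# ring: brass
br=(cv2.inRange(hsv,(18,120,60),(32,255,255))>0);br[:,:495]=0;br[:,560:]=0;br[:140]=0;br[215:]=0
pts=np.argwhere(br)[:,::-1].astype(np.float32);e=cv2.fitEllipse(cv2.convexHull(pts));print('ring',e,ray(C,e[0],.03))
g=(hsv[...,2]>150)&(hsv[...,1]<60);g[:,:330]=0;g[:,425:]=0;g[:140]=0;g[232:]=0
pts=np.argwhere(g)[:,::-1].astype(np.float32);e=cv2.fitEllipse(cv2.convexHull(pts));print('dome',e,ray(C,e[0],.063))
E
```

```text
rack (array([ 0.53831056,  0.33038551, -0.24268369]), np.float64(634.3725490196077), np.float64(5993.0))
panel (array([ 0.54961352, -0.02682187, -0.1117949 ]), np.float64(243.65098039215687), np.float64(6536.0))
corners [[ 0.6991  0.1346  0.03  ]
 [ 0.6585 -0.2211  0.03  ]
 [ 0.4419  0.1679  0.03  ]] yaw -0.1285842190295755 3.0280729389733945
ring ((527.2937622070312, 173.8081512451172), (48.96575927734375, 58.66231918334961), 52.24767303466797) [ 0.53952019 -0.12688631  0.03      ]
dome ((375.92205810546875, 183.4852752685547), (79.48487854003906, 84.29463958740234), 68.13776397705078) [0.55567184 0.05591493 0.063     ]
```

```bash
python3 -m jog '[0.06,-0.0254,-0.05,0.02,0,0.06,-0.0254,-0.05,0.02,0,0.06,-0.0254,-0.05,0.02,0,0.06,-0.0254,-0.05,0.02,0,0.06,0,0,0,0,0.06,0,0,0,0]'
python3 - <<'E'
from h import *
C=cam('wrist');im=robot.camera('wrist');o=robot.get_obs();print(o['position'],2*np.arctan2(o['tool_rot'][1],o['tool_rot'][0]))
np.savez('w2.npz',K=C[0],R=C[1],t=C[2]);cv2.imwrite('pics/w2.png',im)
hsv=cv2.cvtColor(im,cv2.COLOR_BGR2HSV)
q=proj(C,[[.538,.330,.03]])[0];print(q)
b=cv2.inRange(hsv,(105,120,40),(130,255,255))
b=cv2.morphologyEx(b,cv2.MORPH_CLOSE,np.ones((3,3)));n,l,st,ce=cv2.connectedComponentsWithStats(b);k=1+np.argmin(np.linalg.norm(ce[1:]-q,axis=1)+1e4*(st[1:,4]<1000));b=l==k;print(st[k])
p,f,a=fit(C,b.astype(float),RACK,[.538,.330,-.24],0);print(p,f,a)
s=sil(C,RACK,p,0)>.5;v=im.copy();cs,_=cv2.findContours(s.astype(np.uint8),0,2);cv2.drawContours(v,cs,-1,(0,255,0),1)
c,sn=np.cos(p[2]),np.sin(p[2])
for y in(-.007,.007,-.015,.015):
    e=proj(C,[[p[0]+x*c-y*sn,p[1]+x*sn+y*c,.057] for x in(-.065,.065)]).astype(int);cv2.line(v,tuple(map(int,e[0])),tuple(map(int,e[1])),(0,0,255),1)
cv2.imwrite('pics/w2o.png',v)
E
```

```text
time: 4.1
position: [0.4999, 0.3282, 0.2247]
tool_rot: [0.999, -0.053, 0.0, 0.0]
ft_force: [-0.1, -1.2, -0.4]
grip_width: 0.0598
grip_force: 0.0
[0.5004209  0.32761146 0.2250336 ] -0.10714120093847651
[310.09791423 139.34947254]
[ 271   61   84  155 9813]
[ 0.53832768  0.33013687 -0.22169714] 338.5294117647059 9813.0
```

View pics/w2o.png

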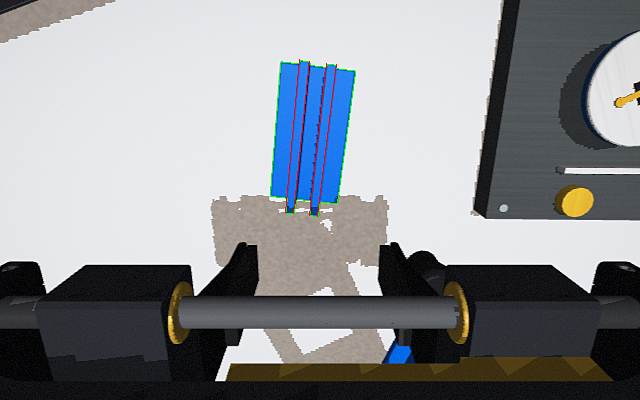

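```bash
python3 -m jog '[0.05,0.01245,0.0496,0,0.01,0.05,0.01245,0.0496,0,0.01,0.05,0.01245,0.0496,0,0.01,0.05,0.01245,0.0496,0,0,0.05,0.01245,0.0496,0,0,0.05,0.01245,0.0496,0,0,0.05,0.01245,0.0496,0,0,0.05,0,0,0,0,0.05,0,0,0,0]'
python3 - <<'E'
from h import *
C=cam('wrist');im=robot.camera('wrist');o=robot.get_obs();print(o['position'],2*np.arctan2(o['tool_rot'][1],o['tool_rot'][0]))
cv2.imwrite('pics/w3.png',im);hsv=cv2.cvtColor(im,cv2.COLOR_BGR2HSV)
og=cv2.inRange(hsv,(3,150,40),(18,255,255));n,l,st,ce=cv2.connectedComponentsWithStats(og);k=1+np.argmax(st[1:,4]);og=l==k;print(st[k])
ys=np.arange(st[k][1],st[k][1]+st[k][3],12)
c,s=np.cos(-.112),np.sin(-.112)
for y in ys:
    xs=np.where(og[y])[0]
    if len(xs):
        for u in(xs.min()-.5,xs.max()+.5):
            X=ray(C,(u,y),.13)-[.5502,-.0271,0];print(y,u,'deckxy',round(1e3*(c*X[0]+s*X[1]),1),round(1e3*(-s*X[0]+c*X[1]),1))
E
```

```text
time: 5.28
position: [0.5477, -0.0277, 0.225]
tool_rot: [0.998, -0.057, 0.0, -0.0]
ft_force: [-0.2, -0.8, 0.3]
grip_width: 0.05
grip_force: 0.0
[ 0.5475711  -0.02678007  0.22490229] -0.11333032554552847
[ 311   86    9  210 1415]
86 310.5 deckxy 81.8 2.2
86 317.5 deckxy 81.8 -2.2
98 310.5 deckxy 74.6 2.2
98 318.5 deckxy 74.6 -2.8
110 310.5 deckxy 67.3 2.3
110 318.5 deckxy 67.3 -2.8
122 310.5 deckxy 59.8 2.4
122 318.5 deckxy 59.8 -2.7
134 310.5 deckxy 52.2 2.4
134 318.5 deckxy 52.2 -2.7
146 310.5 deckxy 44.5 2.5
146 318.5 deckxy 44.5 -2.7
158 310.5 deckxy 36.6 2.6
158 318.5 deckxy 36.6 -2.7
170 311.5 deckxy 28.5 2.0
170 318.5 deckxy 28.5 -2.7
182 311.5 deckxy 20.3 2.1
182 318.5 deckxy 20.2 -2.6
194 311.5 deckxy 11.8 2.1
194 318.5 deckxy 11.8 -2.6
206 311.5 deckxy 3.2 2.2
206 319.5 deckxy 3.2 -3.3
218 311.5 deckxy -5.5 2.3
218 319.5 deckxy -5.5 -3.3
230 311.5 deckxy -14.5 2.4
230 319.5 deckxy -14.5 -3.2
242 311.5 deckxy -23.7 2.5
242 319.5 deckxy -23.7 -3.2
254 311.5 deckxy -33.0 2.5
254 319.5 deckxy -33.0 -3.2
266 311.5 deckxy -42.6 2.6
266 319.5 deckxy -42.6 -3.2
278 312.5 deckxy -52.4 2.0
278 319.5 deckxy -52.4 -3.2
290 312.5 deckxy -62.4 2.0
290 319.5 deckxy -62.4 -3.1
```

```bash
python3 -m jog '[0.05,0.0026,0.0003,0.035,0,0.05,0,0,0.04,0,0.05,0,0,0.035,0,0.05,0,0,0,0,0.0,0,0,0,0,0.0,0,0,0,0,0.0,0,0,0,0,0.0,0,0,0,0,0.0,0,0,0,0,0.0,0,0,0,0]' 25
```

```text
time: 6.58
position: [0.5505, -0.0271, 0.1147]
tool_rot: [0.998, -0.056, 0.0, 0.0]
ft_force: [-0.5, 0.0, 1.5]
grip_width: 0.0045
grip_force: 25.0
```

```bash
python3 -m jog '[0,0,0,-0.01,0,0,0,0,-0.015,0,0,0,0,-0.015,0,0,0,0,-0.015,0,0,0,0,-0.015,0,0,0,0,-0.015,0,0,0,0,-0.015,0,0,0,0,0,0]'
```

```text
time: 7.58
position: [0.5513, -0.0273, 0.2161]
tool_rot: [0.998, -0.056, 0.002, 0.0]
ft_force: [-0.6, -0.5, -1.7]
grip_width: 0.0049
grip_force: 25.0
```

```bash
python3 -m jog '[0,-0.0075,-0.0405,0,0,0,-0.0075,-0.0505,0,0,0,-0.0075,-0.0505,0,0,0,-0.0075,-0.0505,0,0,0,-0.0075,-0.0505,0,0,0,-0.0075,-0.0505,0,0,0,-0.0073,-0.0406,0,0,0,0,-0.02,0,0,0,0,0,0,0.315,0,0,0,0,0.315,0,0,0,0,0,0,0,0,0,0]'
python3 - <<'E'
from h import *
C=cam('wrist');im=robot.camera('wrist');o=robot.get_obs();print(o['position'],2*np.arctan2(o['tool_rot'][1],o['tool_rot'][0]),o['tool_rot'])
hsv=cv2.cvtColor(im,cv2.COLOR_BGR2HSV)
og=cv2.inRange(hsv,(3,150,40),(18,255,255))
p=[.5383,.3301,-.2217];c,s=np.cos(p[2]),np.sin(p[2])
for y in(-.007,.007,-.015,.015):
    e=proj(C,[[p[0]+x*c-y*s,p[1]+x*s+y*c,.057] for x in(-.065,.065)]).astype(int);cv2.line(im,tuple(map(int,e[0])),tuple(map(int,e[1])),(0,0,255),1)
cv2.imwrite('pics/w4.png',im)
E
```

```text
time: 9.07
position: [0.5382, 0.3295, 0.2143]
tool_rot: [0.994, -0.111, -0.0, 0.0]
ft_force: [0.0, -0.8, -1.1]
grip_width: 0.005
grip_force: 25.0
[0.5381609  0.32958688 0.21436194] -0.22216044693893475 [ 9.93836900e-01 -1.10851928e-01 -1.70054520e-04  1.93685194e-04]
```

View pics/w4.png

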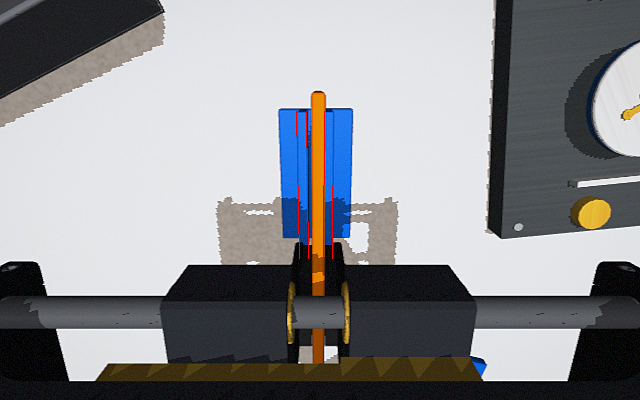

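The panel (column 318) sits over the middle of the slot, between the wall lines at x ≈ 298–335, so I'll lower it.

```bash
python3 -m jog '[0,0,-0.0005,0.03,0,0,0,0,0.03,0,0,0,0,0.02,0,0,0,0,0.015,0,0,0,0,0.01,0,0,0,0,0.006,0,0,0,0,0.004,0,0,0,0,0.002,0,0,0,0,0,0]'
```

```text
time: 10.25
position: [0.5383, 0.3307, 0.0978]
tool_rot: [0.994, -0.111, 0.0, -0.0]
ft_force: [-0.3, -0.6, -1.3]
grip_width: 0.0048
grip_force: 25.0
```

```bash
python3 -m jog '[0,0,0,0.0012,0,0,0,0,0,0,0.04,0,0,0,0,0.04,0,0,0,0,0.04,0,0,0,0,0.04,0,0,-0.01,0,0.04,0,0,-0.03,0,0.04,0,0,-0.05,0,0.04,0,0,-0.05,0,0.04,0,0,0,0]'
python3 - <<'E'
from h import *
C=cam('wrist');im=robot.camera('wrist');o=robot.get_obs();print(o['position'],2*np.arctan2(o['tool_rot'][1],o['tool_rot'][0]))
cv2.imwrite('pics/w5.png',im);hsv=cv2.cvtColor(im,cv2.COLOR_BGR2HSV)
og=cv2.inRange(hsv,(3,150,40),(18,255,255));n,l,st,ce=cv2.connectedComponentsWithStats(og);k=1+np.argmax(st[1:,4]);og=(l==k).astype(float);print(st[k])
ign=np.zeros((400,640),bool);ign[235:]=1
print(fit(C,og,PANEL,[.538,.330,-.222],.012,ign))
g=(hsv[...,2]>150)&(hsv[...,1]<60);print(proj(C,[[.5557,.0559,.063],[.5502,-.0271,.03]]))
E
```

```text
time: 11.5
position: [0.541, 0.3319, 0.2423]
tool_rot: [0.994, -0.111, 0.005, -0.003]
ft_force: [-0.6, -0.7, -0.2]
grip_width: 0.0404
grip_force: 0.0
[0.53927416 0.33114955 0.23941077] -0.222009776695353
[ 318   95    7  200 1034]
(array([ 0.53143208,  0.33145588, -0.22372775]), np.float64(201.72156862745098), np.float64(1034.0))
[[630.11347188  99.89043438]
 [693.39197965  84.6498546 ]]
```

```bash
python3 -m jog '[0.06,0.0178,0.0496,0,0,0.06,0.0178,0.0496,0,0,0.06,0.0178,0.0496,0,0,0.06,0.0178,0.0496,0,0,0.06,0,0,0,1.045,0.06,0,0,0,1.045,0.06,0,0,0,1.045,0.06,0,0,0,1.045,0.06,0,0,0,1.045,0.06,0,0,0,1.045,0.06,0,0,0,1.045,0.06,0,0,0,1.045,0.06,0,0,0,0,0.06,0,0,0,0]'
python3 - <<'E'
from h import *
C=cam('wrist');im=robot.camera('wrist');o=robot.get_obs();print(o['position'],2*np.arctan2(o['tool_rot'][1],o['tool_rot'][0]),o['q'])
cv2.imwrite('pics/w6.png',im);hsv=cv2.cvtColor(im,cv2.COLOR_BGR2HSV)
d=robot.outline_of('wrist','dome')[0];print(d['conf'],d['extent'],ray(C,d['extent'][:2],.0585))
c,s=np.cos(-.112),np.sin(-.112)
def dk(X): X=X-[.5502,-.0274,0];return (1e3*np.array([c*X[0]+s*X[1],-s*X[0]+c*X[1]])).round(1)
print(dk(ray(C,d['extent'][:2],.0585)),'tcp',dk(o['position']))
br=cv2.inRange(hsv,(15,100,50),(34,255,255));n,l,st,ce=cv2.connectedComponentsWithStats(br)
for k in range(1,n):
    if st[k,4]>60:print(st[k],dk(ray(C,(st[k,0]+(st[k,2]-1)/2,st[k,1]+(st[k,3]-1)/2),.03)))
E
```

```text
time: 13.3
position: [0.5469, 0.0422, 0.2231]
tool_rot: [0.709, -0.702, -0.036, -0.056]
ft_force: [0.1, 0.1, 0.3]
grip_width: 0.0601
grip_force: 0.0
[0.5471854  0.0427034  0.22341261] -1.5601674277339286 [-0.19627781  0.4434713   1.67347594  0.15552825  1.0279045   2.85400185]
0.84 [317.9, 178.1, 105.5, 100.1] [0.55113926 0.0539698  0.0585    ]
[-8.2 81. ] tcp [-10.8  69.3]
[173 141  32  32 256] [114.5  86.2]
[302 155  14  23 157] [ 1.5 81.1]
[403 186  34  33 842] [-110.1  104. ]
[314 188  14  21 138] [-13.7 112.4]
[168 282  25  62 793] [130.7 279.2]
[444 282  25  62 802] [-183.4  233.6]
[ 226  357  387   24 7287] [-163.3  326.9]
```

View pics/w6.png

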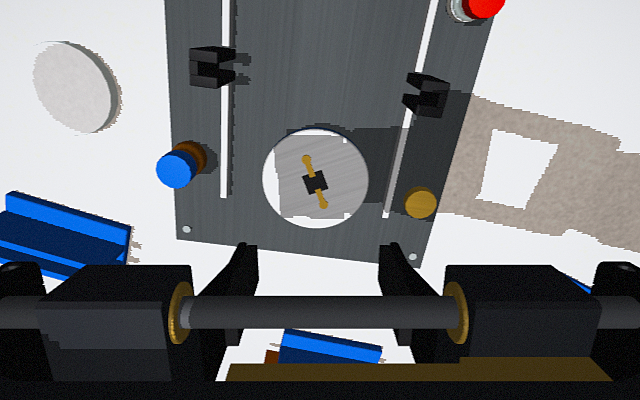

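Joint 6 ran to the end of its range at this yaw, which skewed the tool. I'll turn the other way, since a half turn is an equivalent pose.

```bash
python3 -m jog '[0.06,0,0,0,-1.05,0.06,0,0,0,-1.05,0.06,0,0,0,-1.05,0.06,0,0,0,-1.05,0.06,0,0,0,-1.05,0.06,0,0,0,-1.05,0.06,0,0,0,-1.05,0.06,0,0,0,-1.05,0.06,0,0,0,-1.05,0.06,0,0,0,-1.05,0.06,0,0,0,-1.05,0.06,0,0,0,-1.05,0.06,0,0,0,-1.05,0.06,0,0,0,-1.05,0.06,0,0,0,-1.05,0.06,0,0,0,-1.05,0.06,0,0,0,0,0.06,0,0,0,0]'
cat >> h.py <<'E'
c,s=np.cos(-.112),np.sin(-.112)
def dk(X): X=np.asarray(X)-[.5502,-.0274,0];return np.array([c*X[0]+s*X[1],-s*X[0]+c*X[1],X[2]-.03])
def st():
    o=robot.get_obs();R=Ro.from_quat(o['tool_rot']).as_matrix()
    print('t',o['time'],'deck mm',(1e3*dk(o['position'])).round(1),'yaw',np.arctan2(R[1,0],R[0,0]).round(4),'tz',R[:,2].round(3),'q6',o['q'][5],'F',np.round(o['ft_force'],1));return o,R
def to(x,y,z,yaw=-.112+np.pi/2):
    o,R=st();P=np.array([.5502+c*x-s*y,-.0274+s*x+c*y,z+.03]);d=R.T@(P-o['position'])
    print('shift tool mm',(1e3*d).round(1),'roll units',(-np.degrees(yaw-np.arctan2(R[1,0],R[0,0]))/10).round(3))
E
python3 - <<'E'
from h import *
C=cam('wrist');im=robot.camera('wrist');cv2.imwrite('pics/w7.png',im);to(-.004,.150,.15)
d=robot.outline_of('wrist','dome')
for e in d[:2]:print(e['conf'],e['extent'],1e3*dk(ray(C,e['extent'][:2],.0585)))
E
```

```text
time: 15.65
position: [0.5474, 0.0427, 0.2239]
tool_rot: [0.773, 0.631, 0.052, -0.041]
ft_force: [-0.3, -0.1, 0.8]
grip_width: 0.0603
grip_force: 0.0
t 15.7 deck mm [-10.6  69.2 193.9] yaw 1.37 tz [ 0.029  0.129 -0.991] q6 -0.0760818733381851 F [ 0.1 -0.7  0. ]
shift tool mm [74.5 -0.7 54.2] roll units -0.509
0.55 [322.4, 195.6, 103.8, 107.0] [-5.21026166 81.78543841 28.5       ]
0.53 [94.6, 43.1, 77.8, 61.8] [-181.18733063  225.42433666   28.5       ]
```

The tool keeps a 7.4° tilt, almost all about its y axis. With the fingers leaning slightly over the rim that is usable for pushing and pressing, so I'll go behind the stage.

```bash
python3 -m jog '[0.06,0.025,0,0.014,-0.509,0.06,0.025,0,0.014,0,0.06,0.025,0,0.014,0,0.06,0,0,0,0,0.06,0,0,0,0]' >/dev/null
python3 - <<'E'
from h import *
C=cam('wrist');im=robot.camera('wrist');cv2.imwrite('pics/w8.png',im);to(-.005,.152,.036);print(st()[1].round(3))
d=robot.outline_of('wrist','dome')
for e in d[:2]:print(e['conf'],e['extent'],1e3*dk(ray(C,e['extent'][:2],.0585)))
d=robot.outline_of('wrist','rack')
S=cam('scene');im=robot.camera('scene');cv2.imwrite('pics/s2.png',im)
for l in('dome',):
  for e in robot.outline_of('scene',l)[:2]:print(e['conf'],e['extent'],1e3*dk(ray(S,e['extent'][:2],.0585)))
I=robot.camera('side');cv2.imwrite('pics/both.png',np.vstack([cv2.resize(im[150:270,230:550],None,fx=2,fy=2),cv2.resize(I[110:250,180:500],None,fx=2,fy=2)]))
E
```

```text
t 16.425 deck mm [ -7.6 147.7 162.5] yaw 1.4599 tz [ 0.03   0.129 -0.991] q6 -0.029114019988034225 F [ 0.4  0.3 -0.1]
shift tool mm [-12.4   0.7 125.9] roll units 0.006
t 16.425 deck mm [ -7.6 147.7 162.5] yaw 1.4599 tz [ 0.03   0.129 -0.991] q6 -0.029114019988034225 F [ 0.4  0.3 -0.1]
[[ 0.11   0.994  0.03 ]
 [ 0.985 -0.113  0.129]
 [ 0.131  0.015 -0.991]]
0.72 [317.4, 294.6, 104.7, 104.7] [-6.44705651 81.76482561 28.5       ]
0.6 [342.4, 214.6, 34.1, 26.7] [-3.02684172 85.50163589 28.5       ]
0.4 [450.6, 221.9, 15.5, 64.9] [-44.26349288 357.52706922  28.5       ]
```

View pics/both.png

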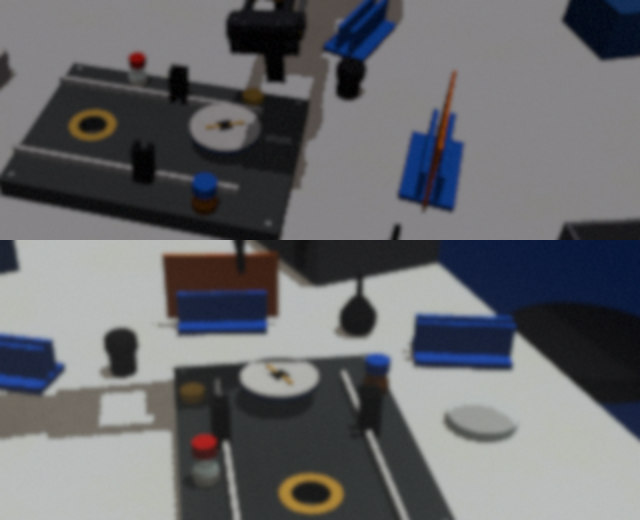

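The scene and side crops show the panel standing in the left rack, the gate posts empty and the stage upright at (225,125) in the upper crop. Now I'll descend behind the stage.

```bash
python3 -m jog '[0.06,-0.0031,0.0007,0.0315,0,0.06,-0.0031,0,0.0315,0,0.06,-0.0031,0,0.0315,0,0.06,-0.0031,0,0.0315,0,0.06,0,0,0,0,0.06,0,0,0,0]'
python3 - <<'E'
from h import *
to(-.005,.152,.036)
E
```

```text
time: 17.42
position: [0.5626, 0.1247, 0.0665]
tool_rot: [0.744, 0.665, 0.055, -0.038]
ft_force: [0.6, 0.8, 0.3]
grip_width: 0.0597
grip_force: 0.0
t 17.425 deck mm [ -4.7 152.6  36.5] yaw 1.4604 tz [ 0.03   0.129 -0.991] q6 -0.08900348709962189 F [0.6 0.8 0.3]
shift tool mm [-0.6 -0.4  0.4] roll units 0.009
```

```bash
python3 -m jog '[0.06,-0.0099,0,-0.0013,0,0.06,-0.0099,0,-0.0013,0,0.06,-0.0099,0,-0.0013,0,0.06,-0.0099,0.0004,-0.0013,0,0.06,-0.0099,0.0004,-0.0013,0,0.06,-0.0099,0.0004,-0.0013,0,0.06,-0.0099,0.0004,-0.0013,0,0.06,-0.0099,0.0004,-0.0013,0,0.06,-0.0099,0.0004,-0.0013,0,0.06,-0.0099,0.0004,-0.0013,0,0.06,-0.0099,0.0004,-0.0013,0,0.06,-0.0099,0.0004,-0.0013,0,0.06,-0.0099,0.0004,-0.0013,0,0.06,-0.0099,0.0004,-0.0013,0,0.06,0,0,0,0]'
python3 - <<'E'
from h import *
to(0,-.05,.036)
D=cam('side');I=robot.camera('side');cv2.imwrite('pics/sd3.png',I)
for e in robot.outline_of('side','dome')[:2]:print(e['conf'],e['extent'],1e3*dk(ray(D,e['extent'][:2],.0585)))
S=cam('scene');I=robot.camera('scene');cv2.imwrite('pics/sc3.png',I)
for e in robot.outline_of('scene','dome')[:2]:print(e['conf'],e['extent'],1e3*dk(ray(S,e['extent'][:2],.0585)))
E
```

```text
time: 19.3
position: [0.5507, -0.0158, 0.0652]
tool_rot: [0.744, 0.665, 0.054, -0.038]
ft_force: [-0.3, -0.4, 0.2]
grip_width: 0.06
grip_force: 0.0
t 19.3 deck mm [-0.8 11.6 35.2] yaw 1.46 tz [ 0.029  0.128 -0.991] q6 -0.35002739207287764 F [-0.3 -0.4  0.2]
shift tool mm [-60.9   0.9  -8.8] roll units 0.007
0.57 [330.8, 206.1, 45.4, 30.5] [  2.41413928 -31.64707678  28.5       ]
0.45 [294.8, 214.3, 26.0, 17.2] [ 26.89510502 -34.72349455  28.5       ]
```

```bash
python3 -m jog '[0.06,-0.008,0.0003,-0.00106,0,0.06,-0.008,0.0003,-0.00106,0,0.06,-0.008,0.0003,-0.00106,0,0.06,-0.008,0,-0.00106,0,0.06,-0.006,0,-0.0008,0,0.06,-0.006,0,-0.0008,0,0.06,-0.006,0,-0.0008,0,0.06,-0.006,0,-0.0008,0,0.06,-0.004,0,-0.0005,0,0.06,-0.003,0,-0.0004,0,0.06,-0.002,0,-0.0003,0,0.06,0,0,0,0]'
python3 - <<'E'
from h import *
to(0,-.0565,.036)
D=cam('side');I=robot.camera('side');cv2.imwrite('pics/sd4.png',cv2.resize(I[140:290,250:450],(800,600),interpolation=cv2.INTER_CUBIC))
for e in robot.outline_of('side','dome')[:2]:print(e['conf'],e['extent'],1e3*dk(ray(D,e['extent'][:2],.0515)))
E
```

```text
time: 21.0
position: [0.5441, -0.0798, 0.0653]
tool_rot: [0.744, 0.665, 0.054, -0.039]
ft_force: [0.2, -0.0, 0.2]
grip_width: 0.06
grip_force: 0.0
t 21.0 deck mm [ -0.2 -52.8  35.3] yaw 1.4605 tz [ 0.029  0.129 -0.991] q6 -0.45981712339015113 F [ 0.2 -0.   0.2]
shift tool mm [-3.6  0.2 -1.1] roll units 0.01
0.74 [337.2, 228.8, 43.9, 41.5] [   3.42880287 -102.27876137   21.5       ]
```

View pics/sd4.png

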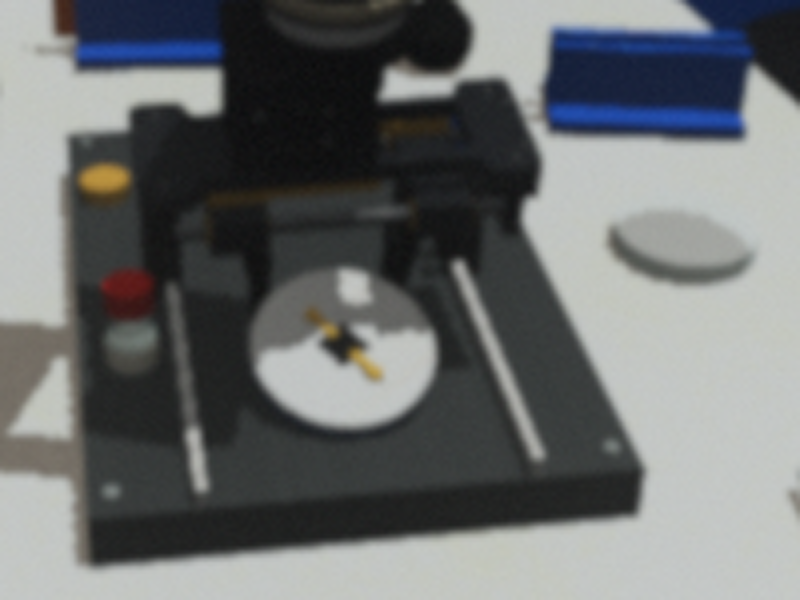

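The stage dropped into the ring with its near (+y) edge high. I'll back off, rise, close the fingers and move above the high edge.

```bash
python3 -m jog '[0.06,0.0149,0,0.002,0,0,0.0066,0.0007,-0.0496,0,0,0,0,0,0,0,-0.01,0,-0.0013,0,0,-0.0095,0,-0.0013,0,0,0,0,0,0]' 20
python3 - <<'E'
from h import *
to(0,-.0575,.052)
D=cam('side');I=robot.camera('side')
d=robot.outline_of('side','dome')[0];print(d['conf'],d['extent'])
# tilt fit: top-disc model, 46mm radius, centre on axis 1mm above sphere centre
cs,_=cv2.findContours(d['region'].astype(np.uint8),0,1);print(cv2.fitEllipse(max(cs,key=len)))
for tilt in(-20,-10,0,5,10,15,20,25):
    a=np.linspace(0,2*np.pi,60);P=np.c_[46*np.cos(a),46*np.sin(a),0*a+1]@Ro.from_euler('x',tilt,degrees=True).as_matrix().T/1e3+[0,-.1,.025]
    W=np.c_[.5502+c*P[:,0]-s*P[:,1],-.0274+s*P[:,0]+c*P[:,1],P[:,2]+.03];p=proj(D,W);print(tilt,np.r_[(p.max(0)+p.min(0))/2,np.ptp(p,axis=0)].round(1))
E
```

```text
time: 21.85
position: [0.5432, -0.0852, 0.1146]
tool_rot: [0.744, 0.665, 0.054, -0.039]
ft_force: [-0.3, 0.5, -0.4]
grip_width: 0.018
grip_force: 0.0
t 21.85 deck mm [ -0.5 -58.2  84.6] yaw 1.4587 tz [ 0.028  0.13  -0.991] q6 -0.43830617989821014 F [-0.3  0.5 -0.4]
shift tool mm [-3.6  0.  32.4] roll units -0.001
0.71 [336.8, 227.5, 43.9, 44.6]
((334.70367431640625, 228.649169921875), (41.80000305175781, 45.74868392944336), 109.6720962524414)
-20 [335.4 226.7  47.   13.7]
-10 [335.4 226.9  47.   21.2]
0 [335.4 227.1  47.   28.1]
5 [335.4 227.2  47.   31.3]
10 [335.4 227.2  47.   34.2]
15 [335.4 227.2  46.9  36.9]
20 [335.3 227.2  46.8  39.3]
25 [335.3 227.2  46.8  41.4]
```

```bash
python3 -m jog '[0,-0.0012,-0.0001,0.0092,0,0,-0.0012,-0.0001,0.0092,0,0,0,0,0,0,0,-0.0004,0,0.003,0,0,-0.0004,0,0.003,0,0,-0.0004,0,0.003,0,0,-0.0004,0,0.003,0,0,-0.0004,0,0.003,0,0,0,0,0,0]'
python3 - <<'E'
from h import *
to(0,-.0575,.049)
d=robot.camera('side');d=robot.outline_of('side','dome')
for e in d[:1]:print(e['conf'],e['extent'])
E
```

```text
time: 23.08
position: [0.5439, -0.0844, 0.0815]
tool_rot: [0.744, 0.665, 0.054, -0.039]
ft_force: [0.7, -0.2, 0.6]
grip_width: 0.0004
grip_force: 0.4
t 23.075 deck mm [  0.1 -57.3  51.5] yaw 1.4607 tz [ 0.029  0.129 -0.991] q6 -0.4568660917122646 F [ 0.7 -0.2  0.6]
shift tool mm [-0.5 -0.1  2.4] roll units 0.011
0.75 [336.8, 227.6, 45.5, 33.3]
```

```bash
python3 -m jog '[0,-0.0002,0,0.0015,0,0,-0.0001,0,0.001,0,0,0,0,0,0]'
cat >> h.py <<'E'
def look(cams=('side','scene')):
    for n in cams:
        D=cam(n);robot.camera(n);d=robot.outline_of(n,'dome')
        if not d: print(n,'none');continue
        d=d[0];m=d['region'].astype(float)
        a=np.linspace(0,2*np.pi,120)
        def mk(v,sh=0):
            R=Ro.from_rotvec(np.radians([v[0],v[1],0])).as_matrix()
            P=np.vstack([np.c_[46*np.cos(a),46*np.sin(a),0*a+h] for h in(1,-8)])@R.T/1e3+[v[2]/1e3,-.1+v[3]/1e3,.025]
            W=np.c_[.5502+c*P[:,0]-s*P[:,1],-.0274+s*P[:,0]+c*P[:,1],P[:,2]+.03]
            q=np.zeros((1600,2560),np.uint8);cv2.fillConvexPoly(q,np.round(cv2.convexHull((proj(D,W)*4+1.5).astype(np.float32))).astype(np.int32),255)
            return cv2.resize(q,(640,400),interpolation=cv2.INTER_AREA)/255.
        f=lambda v:np.abs(mk(v)-m).sum()
        r=minimize(f,[0,0,0,0],method='Nelder-Mead',options=dict(initial_simplex=[[0,0,0,0],[8,0,0,0],[0,8,0,0],[0,0,4,0],[0,0,0,4]],fatol=.3,xatol=.05))
        print(n,round(d['conf'],2),np.round(d['extent'],1),'tiltx,tilty,dx,dy',r.x.round(1),round(r.fun),m.sum())
E
python3 - <<'E'
from h import *
st();look()
E
```

```text
time: 23.55
position: [0.544, -0.0843, 0.0793]
tool_rot: [0.744, 0.665, 0.054, -0.039]
ft_force: [0.0, 0.7, 2.2]
grip_width: 0.0007
grip_force: 1.0
t 23.55 deck mm [  0.2 -57.2  49.3] yaw 1.4606 tz [ 0.029  0.129 -0.991] q6 -0.45826941594042964 F [0.  0.7 2.2]
side 0.68 [337.4 228.1  49.4  34.2] tiltx,tilty,dx,dy [ 0.2  1.3  0.3 -0.9] 60 1207.0
scene 0.92 [278.3 213.2  30.4  15.7] tiltx,tilty,dx,dy [  9.3 -55.3  23.2   9.3] 69 326.0
```

```bash
python3 -m jog '[0.05,0.002,0.0002,-0.0149,0,0.05,-0.0178,0,-0.0024,0,0.05,-0.0179,0,-0.0023,0,0.05,0,0,0,0,0.05,0,0,0,0,0.05,-0.0015,-0.0002,0.011,0,0.05,-0.0002,0,0.0015,0,0.05,-0.0001,0,0.001,0,0.05,0,0,0,0]'
python3 - <<'E'
from h import *
st()
E
```

```text
time: 24.88
position: [0.54, -0.1198, 0.0805]
tool_rot: [0.744, 0.665, 0.054, -0.039]
ft_force: [0.7, 0.2, -0.3]
grip_width: 0.0502
grip_force: 0.0
t 24.875 deck mm [  0.2 -93.   50.5] yaw 1.461 tz [ 0.029  0.129 -0.991] q6 -0.5139212574007979 F [ 0.7  0.2 -0.3]
```

```bash
python3 -m jog '[0.05,-0.0001,0,0.001,0,0.05,0,0,0,0]'; python3 -m jog '[0.05,-0.0001,0,0.001,0,0.05,0,0,0,0]';python3 -m jog '[0.05,-0.0001,0,0.0006,0,0.05,0,0,0,0]'
```

```text
time: 25.12
position: [0.5401, -0.12, 0.0797]
tool_rot: [0.744, 0.665, 0.054, -0.039]
ft_force: [0.1, -0.7, 0.2]
grip_width: 0.05
grip_force: 0.0
time: 25.38
position: [0.54, -0.12, 0.0791]
tool_rot: [0.744, 0.665, 0.054, -0.039]
ft_force: [-0.1, -0.0, 4.2]
grip_width: 0.05
grip_force: 2.1
time: 25.62
position: [0.5401, -0.12, 0.079]
tool_rot: [0.744, 0.665, 0.054, -0.038]
ft_force: [-1.5, 0.6, 8.2]
grip_width: 0.0501
grip_force: 4.0
```

```bash
python3 -m jog '[0.05,-0.0001,0,0.001,0,0.05,0,0,0,0,0.05,-0.0001,0,0.0007,0,0.05,0,0,0,0]'; python3 -m jog '[0.05,0.005,0.0005,-0.04,0,0.05,0.008,0.0005,-0.06,0,0.05,0.04,0,-0.02,0,0.05,0.05,0,0,0,0.05,0.05,0,0,0,0.05,0,0,0,0,0.05,0,0,0,0]'
python3 - <<'E'
from h import *
st();look()
a=robot.camera('scene')[150:270,230:550];b=robot.camera('side')[130:280,230:430]
cv2.imwrite('pics/fin.png',np.vstack([cv2.resize(a,(600,225)),cv2.resize(b,(600,375),interpolation=cv2.INTER_CUBIC)]))
E
```

```text
time: 26.12
position: [0.5401, -0.12, 0.0786]
tool_rot: [0.744, 0.665, 0.054, -0.038]
ft_force: [-3.1, -0.3, 17.1]
grip_width: 0.0499
grip_force: 8.9
time: 27.0
position: [0.5541, 0.0149, 0.2152]
tool_rot: [0.743, 0.666, 0.054, -0.039]
ft_force: [-0.5, -0.2, -0.2]
grip_width: 0.0499
grip_force: 0.0
t 27.0 deck mm [ -0.9  42.5 185.2] yaw 1.4614 tz [ 0.029  0.129 -0.991] q6 -0.21531533530653732 F [-0.5 -0.2 -0.2]
side 0.77 [336.7 228.4  45.4  28.8] tiltx,tilty,dx,dy [-0.5  0.1  0.3  0.9] 34 1205.0
scene 0.79 [277.9 206.2  30.1  25.7] tiltx,tilty,dx,dy [-0.4 -3.7  1.3  2.7] 32 625.0
```

View pics/fin.png

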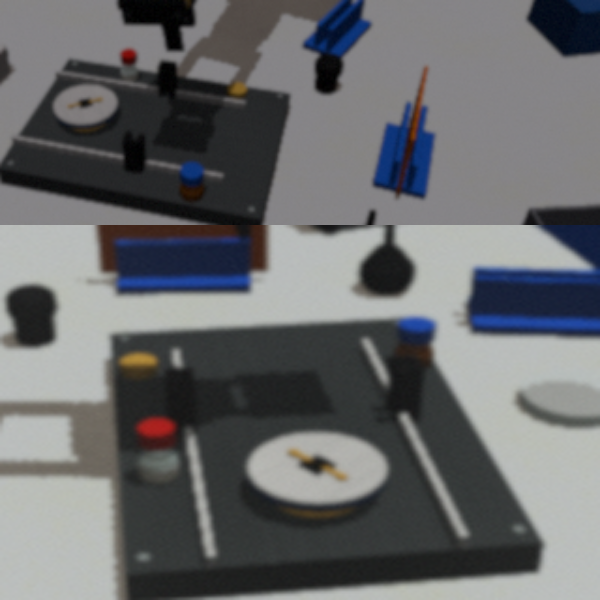

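The stage shows level and centred in the ring at (317,468), the panel is standing in the rack, and the bystanders are where they were. Handing in.

```bash
python3 -c "
from rig import robot
print(robot.hand_in())"
```

```text
the job is handed in; nothing more can be done
None
```

I handed the job in at about 27 s: the panel stands in the leftmost blue rack and the stage sits centred in the ring, level to within about 1° in the side view (the scene view fitted up to 4°); joint 6 briefly read 2.854 rad against its 2.85 limit, which could count as passing its range.

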